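# Reset the bench stop gauge to the red marker

## Robot

A 6-joint arm with a two-finger parallel gripper is mounted at the origin on the work surface. World frame = base frame: x ahead of the robot, y to its left, z up, the work surface at z = 0. Lengths are in m, angles in degrees, forces in N, time in s.
With the tool pointing down it reaches from about 0.375 to 0.975 m from the base axis. Payload 3.8 kg.
Tool frame: the origin (TCP) lies at the very end of the fingers, on their centre line; the grasp point (between the pads) lies 19 mm behind it (robot.hold_point_z is the distance from the TCP to the grasp point, in m); z points along the fingers, y is the line along which they close (so a half turn about z gives the same grasp; the last joint's range is limited). The gripper opens to 88 mm and grips with 3 to 60 N. Pads are 18 mm wide; open, the fingers measure 123 mm over their backs; the gripper's body (75 mm by 187 mm) begins 45 mm behind the grasp point.
Start: joints at [64.062, 15.12, 91.902, -0, 72.978, -2.114], TCP at [0.273, 0.617, 0.239] pointing down, gripper open.
Joint ranges: [-150.88, 150.88], [-54.13, 125.18], [17.81, 147.31], [-75.09, 255.09], [0, 152.58], [-146.25, 146.25]. Speed limits (degrees/s): [147.25, 147.25, 180, 180, 180, 180].

## Interface

Orientations are given as a 3x3 rotation matrix whose columns are the frame's x, y, z axes.
In Python, from workcell import robot gives the robot as it stands. The module is installed in compiled form; this text tells all that it offers.
- The arm moves only by the shell command python3 -m pendant 'ROWS'. ROWS is JSON, a list of rows, each a list of 3 entries, a list of its own where there are three numbers: the opening, from 0 (shut) to 1 (fully open), then the shift along the world's x, y, z scaled (see below), then the turn about the world's z scaled (see below). A call has 1 to 20 rows; each row is the pose to reach, as a shift and turn from the pose commanded when the call began; what a row does not reach only later rows make up. The controller multiplies each number of a shift by 400 mm and each number of a turn by 45 degrees. A row lasts 1/8 s, in which the tool goes at most 62.5 mm and 10.7 degrees, less where a joint would pass 70% of its speed; a pose out of reach is approached as far as the arm can. A call with a number of a shift or a turn outside -1 to 1 is refused whole. A call with a gripper value outside its range is refused whole. The fingers move at their own pace and stop on an object; the grip force is fixed at half the most. Time passes only in rows, so rows that repeat a pose let the fingers close. It gives the time, the measured TCP pose, the force, the opening and the grip force at its end, in the units of the state.
- robot.observe(): the state, without advancing time (a new reading comes with each control period).
- robot.get_image(name): name is "scene" or "top"; returns the picture (480x640x3 uint8, blue, green, red); there is no depth.
- robot.camera_info(name): a dict with "fovy" (degrees; the focal length in pixels is half the picture's height over the tangent of half this angle, whatever the lens; pixels are square), "cx", "cy" (the principal point, pixels), "k1" (the pictures are not rectified: a ray, as slopes to the right and down, at radius r is drawn at 1 + k1 r^2 times it, then the intrinsics apply), "extrinsics" (4x4, takes a point from world to camera coordinates). Camera axes: x right, y up, looking along -z (the intrinsics and any distortion apply to the point x, -y, -z); pixel columns grow to the right and rows downward; lengths in m; the calibration is good to about 2 mm. A picture is of the moment at which its call begins. camera_info takes no time and is no camera call.
- robot.sign_off(): hands the job in; it is judged then, once.
Trained networks look in the newest picture that a camera, given by its name, has taken for a name from the list of things; names that differ only in an ending like _2 or _b are one class to them, and where a whole thing is asked for, a point or a joint stands for the part that bears it (a point fixed in the world has none). Each returns a list of dicts, best first, with "conf" (0 to 1); they miss things now and then, are a little off and sometimes report something else, mostly with a low value. They report only what shows in the picture. A call takes as long as a camera call.
- robot.look_for(camera, query): "position" ([column, row] as shares, 0 to 1, of the picture: columns of its width, rows of its height, amid what is visible of it).
- robot.regions_of(camera, query): "pixels" (480x640 bool, what is visible of it) and "position" ([column, row] as shares, 0 to 1, of the picture: columns of its width, rows of its height, amid what is visible of it).
- robot.tip_of(camera, query): "position" ([column, row] as shares, 0 to 1, of the picture: columns of its width, rows of its height: a listed point, or the origin of a listed thing).
The state is a dict: "time": time; "qpos": joint angles; "dq": joint speeds; "joint_efforts": joint torques, N m; "position": TCP position; "tool_rot": TCP orientation; "force": force on the tool from outside, world axes, zero at the start; "ft_torque": the same for the moment, N m; "gripper_width": finger opening in m; "grip_force": force on a finger pad.
Only numpy, scipy, OpenCV 4.12 (cv2) and the standard library are available. Lean on these libraries where they do the work, as an engineer would, in place of code of your own. Each camera call takes 0.05 s, during which the arm holds its last target. There are 200 camera calls.

## Task

Reset the stop gauge on the bench to its red marker: swing the red-handled clamp lever fully open, turn the black knob a little at a time until the tip of the orange pointer lines up with the red marker (not the yellow one), then swing the lever fully shut again so that the pointer stays lined up. Move the pointer only by the knob, never turn the knob while the clamp is shut, and leave the spray can, jar, screwdriver and parts bin where they are.

Things in the scene. Friction and masses are not known exactly. Their poses are not given: they have to be found in the camera images.
- gauge: Stop gauge bolted to the bench: blue base 150 x 235 x 20 mm (local x -85..65, y -107..128). Origin on the bench, z up, local y along the scale. Carries the knob, a white scale block with 5 mm ticks (x 16..62, y -95..55, top 40 mm up), the pointer, two markers and, at the +y end, a dark clamp block (top 42 mm). Place and yaw vary.
- knob_grip (a point): Round black fluted knob, 40 mm diameter, 58 to 88 mm above the bench, white line on top. This point: on its vertical axis, 76 mm up, at gauge-local (-30, -20) mm. Below it only a 28 mm boss; the pointer carriage next to it is 50 mm high, so keep fingertips above 54 mm. Any grasp yaw fits.
- knob (a joint): Knob angle in rad, positive anticlockwise seen from above, -4.5 to 4.5. Friction about 0.04 N m; it stays where it is left. Rack and pinion: each rad anticlockwise moves the pointer 8 mm towards gauge-local +y (clockwise: towards -y).
- pointer: Orange needle 3 mm wide on an aluminium carriage 26 x 22 mm (top 50 mm above the bench) that slides along gauge-local y, driven by the knob. Origin: needle tip, 44 mm up, pointing to local +x at the markers. Its offset from the red marker along gauge-local y starts at 8 to 24 mm, either way.
- red_marker: Red marker fixed on the scale: block 18 x 9 x 12 mm with an arrow 3 mm wide and 10 mm long that points to gauge-local -x. Origin: 1 mm beyond the arrow's end, on its centre line, on the scale's top; the pointer's tip passes within 1 mm of it. Axes as the gauge's.
- yellow_marker: Yellow marker of the same shape, on the other side of the pointer: not the one wanted. Red and yellow swap sides between starts.
- lever_post (a point): Axis point of the upright red round handle at the end of the clamp lever: 18 mm diameter, from 46 to 88 mm above the bench, the point 77 mm above the bench; the steel arm under it tops out at 52 mm. It moves on a circle of 65 mm radius about lever_pivot. Any grasp yaw fits.
- lever_pivot (a point): Point on the vertical hinge axis of the clamp lever, at gauge-local (0, 85) mm, 77 mm above the bench (35 mm above the clamp block; hub top 56 mm).
- clamp_lever (a joint): Clamp lever angle in rad, clockwise seen from above: 0 shut (arm along gauge-local -x), 1.45 fully open at its stop (arm almost along gauge-local +y). Friction about 0.08 N m; it stays where it is left. The clamp does not itself hold the knob fast.
- spray_can: Green spray can standing on the bench beside the gauge's -y end, loose: 56 mm diameter, 176 mm high with a white cap. Origin: centre of its underside.
- jar: Jar with blue cap standing behind the clamp block, loose: 58 mm diameter, 130 mm high. Origin: centre of its underside.
- screwdriver: Yellow-handled screwdriver lying on the robot's side of the gauge, loose: 190 mm long along its own x, 26 mm thick. Origin below its middle.
- parts_bin: Open red bin with fittings beyond the gauge's +y end, loose: 100 x 130 x 45 mm. Origin: centre of its underside.

How it is judged:
By the outcome, as a careful person would: the job done as asked, in the order asked, and still so for the second after the job is handed in, with the robot touching nothing.
It also fails if it takes over 72 s, if anything falls off the work surface, if the arm or the gripper's body presses on something with over 40 N, if the wrist force passes 120 N, or if a joint passes its speed limit or range.

## Working session

There is one attempt and no reset: what is moved stays moved. The work goes in short steps, Python scripts to look and compute and a shell command to move; the robot and the scene stay as the last step left them, time stands still between calls to the robot, and variables do not carry over. Pictures are saved under pics/ and viewed, at most 10 in all, crops included, and the job is handed in when it is done.

```bash
mkdir -p pics; cat > h.py <<'E'
import numpy as np, cv2
from workcell import robot
from scipy.optimize import least_squares
def cam(n):
    c=robot.camera_info(n); return c,np.array(c["extrinsics"])
def proj(n,P):
    c,E=cam(n); P=np.atleast_2d(P); q=P@E[:3,:3].T+E[:3,3]
    u=q[:,0]/-q[:,2]; v=-q[:,1]/-q[:,2]; k=1+c["k1"]*(u*u+v*v); f=240/np.tan(np.radians(c["fovy"]/2))
    return np.c_[c["cx"]+f*u*k, c["cy"]+f*v*k]
def atz(n,p,z):
    return least_squares(lambda x:(proj(n,[x[0],x[1],z])-p).ravel(),[.5,.2]).x
def tri(ps):
    r=least_squares(lambda x:np.concatenate([(proj(n,x)-p).ravel() for n,p in ps]),[.5,.2,.05]); return r.x,np.sqrt(np.mean(r.fun**2))
def tip(n,q):
    r=robot.tip_of(n,q); return [(np.array(d["position"])*[640,480],d["conf"]) for d in r]
E
cat > a.py <<'E'
from h import *
np.set_printoptions(precision=4,suppress=True)
for n in("scene","top"):
    cv2.imwrite(f"pics/{n}0.png",robot.get_image(n)); c,E=cam(n); print(n,c["fovy"],c["k1"],-E[:3,:3].T@E[:3,3])
for q in["knob_grip","pointer","red_marker","yellow_marker","lever_post","lever_pivot","gauge","spray_can","jar","screwdriver","parts_bin"]:
    a={n:tip(n,q) for n in("scene","top")}
    print(q,[(n,[(p.round(1).tolist(),round(c,2)) for p,c in v[:2]]) for n,v in a.items()])
    if a["scene"] and a["top"]: print("   ",*tri([(n,a[n][0][0]) for n in a]))
s=robot.observe(); print(s["time"],s["position"],s["tool_rot"],s["gripper_width"])
E
python3 a.py
```

```text
scene 46.15659000592518 -0.11510762574966626 [ 0.7948 -0.371   0.7382]
top 50.028349727717504 -0.062083035339364205 [0.4765 0.0591 0.8574]
knob_grip [('scene', [([298.5, 281.7], 0.58), ([260.7, 391.4], 0.4)]), ('top', [([376.7, 233.2], 0.58)])]
    [ 0.5679 -0.0098  0.0712] 1.9811902214807489
pointer [('scene', [([338.4, 306.5], 0.8)]), ('top', [([371.4, 190.8], 0.8)])]
    [ 0.6337 -0.0074  0.0483] 0.6210505694909594
red_marker [('scene', [([337.2, 320.2], 0.46)]), ('top', [([385.1, 189.1], 0.56), ([307.8, 219.0], 0.28)])]
    [ 0.6392 -0.028   0.0459] 0.4993339553689027
yellow_marker [('scene', [([342.6, 296.4], 0.42)]), ('top', [([362.1, 193.6], 0.38)])]
    [0.6309 0.0088 0.0487] 0.33367280378655767
lever_post [('scene', [([303.5, 214.8], 0.75), ([239.6, 293.7], 0.6)]), ('top', [([307.7, 262.7], 0.83)])]
    [0.5218 0.0957 0.0779] 2.1548486129753845
lever_pivot [('scene', [([336.6, 231.3], 0.97)]), ('top', [([308.5, 217.4], 0.83)])]
    [0.5857 0.0913 0.0792] 0.8201223800795149
gauge [('scene', [([320.0, 306.3], 0.68)]), ('top', [([361.0, 217.4], 0.66)])]
    [0.5974 0.0064 0.0006] 0.6401659347561681
spray_can [('scene', [([261.8, 391.2], 0.75)]), ('top', [([455.0, 227.5], 0.73)])]
    [ 0.5825 -0.1501  0.0019] 0.22241448959575685
jar [('scene', [([414.1, 283.6], 0.95)]), ('top', [([300.1, 153.7], 0.65)])]
    [ 0.7104  0.1111 -0.0106] 0.4449508556003935
screwdriver [('scene', [([240.0, 294.4], 0.95), ([335.6, 228.9], 0.61)]), ('top', [([382.6, 297.2], 0.65)])]
    [ 0.4693 -0.0259 -0.008 ] 1.9723499730013427
parts_bin [('scene', [([407.2, 185.0], 0.82)]), ('top', [([196.1, 194.3], 0.96), ([306.0, 217.1], 0.35)])]
    [0.6334 0.2832 0.012 ] 0.9653301257972625
1.2 [0.2726 0.6175 0.2387] [[-0.9148  0.4039  0.    ]
 [ 0.4039  0.9148 -0.0001]
 [-0.     -0.     -1.    ]] 0.08800036557577816
```

```bash
python3 - <<'E'
import cv2
a=cv2.imread("pics/scene0.png");b=cv2.imread("pics/top0.png")
a=cv2.resize(a[180:420,200:460],None,fx=1.5,fy=2.2*1.5/2.2); b=b[110:350,180:500]
a=a[:360]; b=cv2.resize(b,(400,300))
import numpy as np
c=np.zeros((360,790,3),'uint8');c[:a.shape[0],:390]=a[:, :390];c[:300,390:790]=b
cv2.imwrite("pics/c0.png",c)
E
```

```text
(no output)
```

View pics/top0.png

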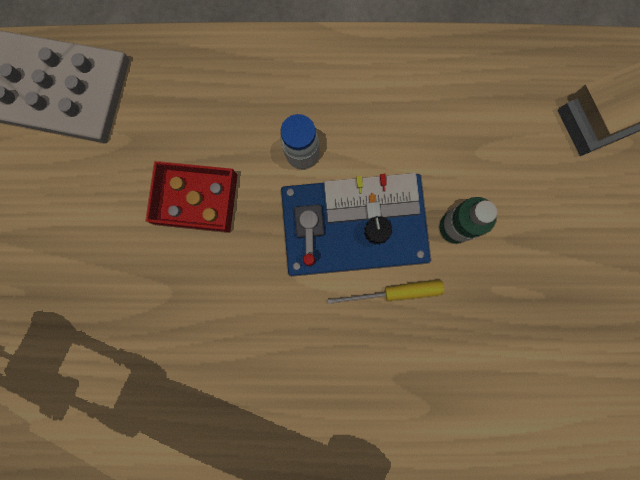

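View pics/scene0.png

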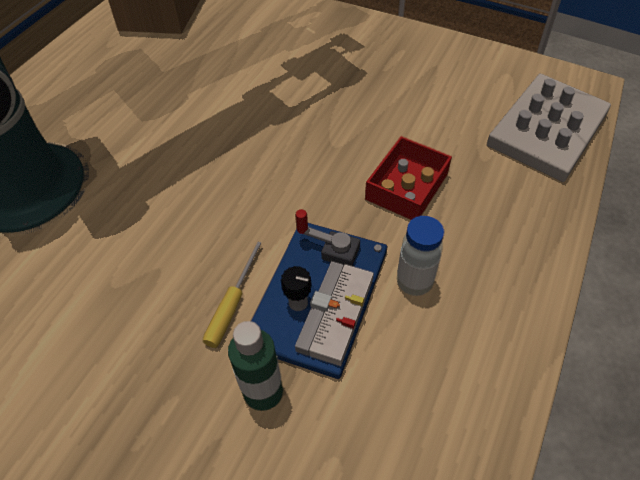

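The top view shows the gauge near (355,225), with the pointer tip at (372,197). Red marker is at (383,180), on the local −y side, and yellow at (360,182). The lever is shut, with its post at (309,259). The knob therefore has to turn clockwise. Next I fit the gauge pose.

```bash
cat > fit.py <<'E'
from h import *
np.set_printoptions(precision=4,suppress=True)
L={"knob_grip":(-30,-20,76),"lever_pivot":(0,85,77),"lever_post":(-65,85,77),"gauge":(0,0,0)}
obs=[]
for n in("scene","top"):
    robot.get_image(n)
    for q in L:
        t=tip(n,q)
        if t: obs.append((n,q,t[0][0]))
# blue base corners
    hsv=cv2.cvtColor(robot.get_image(n),cv2.COLOR_BGR2HSV)
    m=cv2.inRange(hsv,(100,120,40),(125,255,255)); k,l,s,_=cv2.connectedComponentsWithStats(cv2.morphologyEx(m,cv2.MORPH_CLOSE,np.ones((5,5))))
    c=proj(n,[.5974,.0064,.01])[0]; i=max(range(1,k),key=lambda i:s[i,4]-20*np.hypot(*(s[i,:2]+s[i,2:4]/2-c)))
    h=cv2.convexHull(np.argwhere(l==i)[:,::-1].astype(np.int32)); r=cv2.minAreaRect(h); print(n,s[i],cv2.boxPoints(r).tolist())
def W(x,p):
    c,s=np.cos(x[2]),np.sin(x[2]); p=np.array(p)/1000; return np.array([x[0]+c*p[0]-s*p[1],x[1]+s*p[0]+c*p[1],p[2]+x[3]])
r=least_squares(lambda x:np.concatenate([(proj(n,W(x,L[q]))[0]-p) for n,q,p in obs]+[[x[3]*1000]]),[.597,.006,.1,0],loss="soft_l1")
print(r.x,np.degrees(r.x[2])); 
for n,q,p in obs: print(n,q,p-proj(n,W(r.x,L[q]))[0])
for q in L: print(q,W(r.x,L[q]))
for n in("scene","top"):
    print(n,proj(n,[W(r.x,(a,b,20)) for a,b in((-85,-107),(65,-107),(65,128),(-85,128))]).round(1).tolist())
    A={q:tip(n,q)[0][0] for q in("pointer","red_marker","yellow_marker")}
    X={q:atz(n,A[q],(44 if q=="pointer" else 40)/1000) for q in A}
    c,s=np.cos(r.x[2]),np.sin(r.x[2])
    for q in X: d=X[q]-r.x[:2]; print(n,q,"local",(c*d[0]+s*d[1])*1e3,(-s*d[0]+c*d[1])*1e3)
np.save("g.npy",r.x); print(robot.observe()["time"])
E
python3 fit.py
```

```text
scene [ 252  230   93  146 4397] [[243.05764770507812, 340.94940185546875], [289.3611755371094, 227.2952880859375], [383.8611755371094, 265.7952880859375], [337.5576477050781, 379.44940185546875]]
top [ 281  174  149  101 6873] [[280.18206787109375, 186.60791015625], [421.44049072265625, 173.36495971679688], [429.74639892578125, 261.9612731933594], [288.48797607421875, 275.2042236328125]]
[ 0.5941  0.0113  0.0691 -0.0001] 3.958253008470392
scene knob_grip [1.0471 2.1053]
scene lever_pivot [-0.872  -1.7943]
scene lever_post [ 6.1188 -0.1373]
scene gauge [-1.39  0.71]
top lever_pivot [-0.1076 -0.213 ]
top lever_post [-1.9695  3.2881]
top gauge [ 1.2442 -0.3611]
knob_grip [ 0.5656 -0.0107  0.0759]
lever_pivot [0.5883 0.0961 0.0769]
lever_post [0.5234 0.0917 0.0769]
gauge [ 0.5941  0.0113 -0.0001]
scene [[236.4, 338.0], [335.2, 373.9], [388.2, 243.9], [301.0, 217.4]]
scene pointer local 36.55664756251742 -18.171629235738227
scene red_marker local 40.08468589815404 -42.09243481029053
scene yellow_marker local 37.32125098560543 -20.110861366725768
top [[428.5, 265.9], [420.6, 175.7], [279.5, 184.8], [284.5, 275.3]]
top pointer local 40.19613739050965 -22.373113187304543
top red_marker local 41.5815507713167 -41.064208145627376
top yellow_marker local 39.82421119928447 -2.566590974048497
2.1
```

```bash
cat > fit2.py <<'E'
exec(open("fit.py").read().split("def W")[0])
def W(x,p):
    c,s=np.cos(x[2]),np.sin(x[2]); p=np.array(p)/1000; return np.array([x[0]+c*p[0]-s*p[1],x[1]+s*p[0]+c*p[1],p[2]+x[3]])
C=[((65,128,20),(280.2,186.6)),((65,-107,20),(421.4,173.4)),((-85,-107,20),(429.7,262)),((-85,128,20),(288.5,275.2))]
for k,p in C: L[k]=k; obs+=[("top",k,np.array(p))]*2
r=least_squares(lambda x:np.concatenate([(proj(n,W(x,L[q]))[0]-p) for n,q,p in obs]+[[x[3]*1000]]),[.597,.006,.1,0],loss="soft_l1")
print(r.x,np.degrees(r.x[2]));np.save("g.npy",r.x)
for n,q,p in obs: print(n,q,p-proj(n,W(r.x,L[q]))[0])
print(proj("scene",[W(r.x,k) for k,_ in C]).tolist())
for q in["knob_grip","lever_pivot","lever_post"]: print(q,W(r.x,L[q]))
im=robot.get_image("scene")
o=im.copy()
for q in["knob_grip","lever_pivot","lever_post"]:
    cv2.circle(o,tuple(int(v) for v in proj("scene",W(r.x,L[q]))[0].round()),1,(255,255,0),-1)
for k,_ in C: cv2.circle(o,tuple(int(v) for v in proj("scene",W(r.x,k))[0].round()),1,(0,255,255),-1)
t=robot.get_image("top")
for q in["knob_grip","lever_pivot","lever_post"]:
    cv2.circle(t,tuple(int(v) for v in proj("top",W(r.x,L[q]))[0].round()),1,(255,255,0),-1)
cv2.imwrite("pics/ov.png",np.hstack([cv2.resize(o[200:390,230:400],(390,436)),cv2.resize(t[165:285,275:435],(400,300))]) if 0 else np.vstack([cv2.resize(o[205:385,230:400],None,fx=1.9,fy=1.9,interpolation=2)[:,:323],np.zeros((1,323,3),'uint8'),cv2.resize(t[165:285,275:435],(323,242),interpolation=2)]))
E
python3 fit2.py
```

```text
scene [ 252  230   97  146 4417] [[243.12234497070312, 340.79058837890625], [289.3611755371094, 227.2952880859375], [383.8611755371094, 265.7952880859375], [337.6223449707031, 379.29058837890625]]
top [ 281  174  149  102 6833] [[280.0412902832031, 186.63760375976562], [421.3870544433594, 173.3031005859375], [429.7462463378906, 261.9107360839844], [288.4004821777344, 275.2452392578125]]
[0.5954 0.0105 0.091  0.002 ] 5.215991640115268
scene knob_grip [ 1.1948 -1.5153]
scene lever_pivot [-3.3832 -1.5705]
scene lever_post [ 4.0587 -0.9208]
scene gauge [-0.6648 -0.9263]
top knob_grip [-0.4028 -0.448 ]
top lever_pivot [-0.5103 -1.496 ]
top lever_post [-4.0925  2.0526]
top gauge [25.3025 78.5659]
top (65, 128, 20) [1.0522 1.0985]
top (65, 128, 20) [1.0522 1.0985]
top (65, -107, 20) [1.0447 0.0396]
top (65, -107, 20) [1.0447 0.0396]
top (-85, -107, 20) [-0.5964 -1.4799]
top (-85, -107, 20) [-0.5964 -1.4799]
top (-85, 128, 20) [ 2.3543 -0.928 ]
top (-85, 128, 20) [ 2.3543 -0.928 ]
[[387.43158103645175, 242.57359086576082], [337.7780182385488, 373.81952714888905], [237.56846852950116, 339.8086156198092], [299.33573531123443, 217.63099636209472]]
knob_grip [ 0.5674 -0.0122  0.078 ]
lever_pivot [0.5877 0.0951 0.079 ]
lever_post [0.523  0.0892 0.079 ]
```

View pics/ov.png

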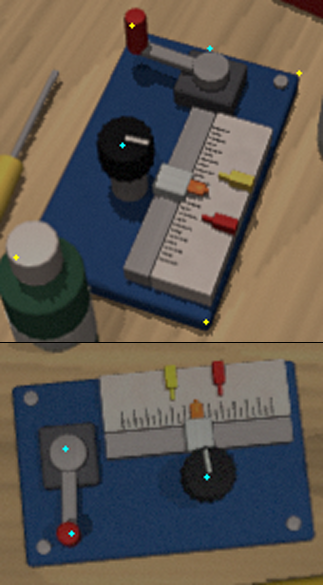

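Overlay: the fitted corners and knob axis agree with the pictures. The red post is about 2 mm further along +y than the fit, at about (0.5235, 0.0915). Moving above the post with the closing line at about −15°, which keeps the gripper body clear of the jar.

```bash
python3 -m pendant '[[0.5,[0.5,-0.75,0],-1],[0.5,[0.5,-0.75,0],-1],[0.5,[0.5,-0.75,0],-1],[0.5,[0.5,-0.75,0],-1],[0.5,[0.5,-0.75,0],-1],[0.5,[0.5,-0.75,0],-1],[0.5,[0.5,-0.75,0],-1],[0.5,[0.5,-0.75,0],-1],[0.5,[0.5,-0.75,0],-1],[0.5,[0.5,-0.75,0],-1]]'
python3 -m pendant '[[0.5,[0.127,-0.565,0],-0.8],[0.5,[0.127,-0.565,0],-0.8],[0.5,[0.127,-0.565,0],-0.8],[0.5,[0.127,-0.565,0],-0.8],[0.5,[0.127,-0.565,0],-0.8],[0.5,[0.127,-0.565,0],-0.8],[0.5,[0.127,-0.565,-0.2],-0.8],[0.5,[0.127,-0.565,-0.2],-0.8]]'
```

```text
time: 4.05
position: [0.472, 0.3186, 0.2387]
tool_rot: [[-0.363, 0.932, -0.0], [0.932, 0.363, 0.0], [0.0, -0.0, -1.0]]
force: [-0.7, 0.1, -0.3]
gripper_width: 0.044
grip_force: 0.0
time: 5.05
position: [0.5201, 0.0928, 0.1549]
tool_rot: [[0.253, 0.967, -0.007], [0.967, -0.253, -0.001], [-0.002, -0.007, -1.0]]
force: [0.4, -0.2, 0.3]
gripper_width: 0.044
grip_force: 0.0
```

```bash
python3 -m pendant '[[0.5,[0,0,0],0],[0.5,[0,0,-0.1],0],[0.5,[0,0,-0.2],0],[0.5,[0,0,-0.25],0],[0.5,[0,0,-0.25],0],[0.5,[0,0,-0.25],0]]'
python3 - <<'E'
from h import *
for n in("scene","top"): cv2.imwrite(f"pics/{n}1.png",robot.get_image(n))
a=cv2.imread("pics/scene1.png")[150:350,220:420];b=cv2.imread("pics/top1.png")[150:350,220:420]
cv2.imwrite("pics/c1.png",cv2.resize(np.hstack([a,b]),(800,400)))
E
```

```text
time: 5.8
position: [0.5254, 0.092, 0.061]
tool_rot: [[0.255, 0.967, 0.004], [0.967, -0.255, 0.001], [0.001, 0.003, -1.0]]
force: [-1.4, 0.6, 0.1]
gripper_width: 0.0443
grip_force: 0.0
```

View pics/c1.png

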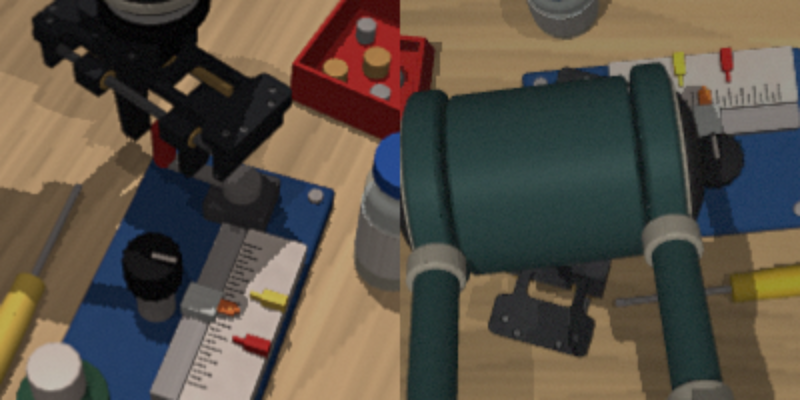

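The red post stands between the fingers, near (160,145) in the crop. Closing on it now.

```bash
python3 -m pendant '[[0.1,[0,0,0],0],[0,[0,0,0],0],[0,[0,0,0],0],[0,[0,0,0],0],[0,[0,0,0],0],[0,[0,0,0],0]]'
python3 - <<'E'
from h import *
s=robot.observe(); p=s["position"];print(p,s["ft_torque"])
# arc: pivot from fit
pv=np.array([.5877,.0951])
for P in (np.array([.5234,.0915]),p[:2]):
    d=P-pv; print("r",np.hypot(*d),np.degrees(np.arctan2(*d[::-1])))
    for t in range(0,92,6):
        c,s_=np.cos(-np.radians(t)),np.sin(-np.radians(t)); q=np.array([[c,-s_],[s_,c]])@(d/np.hypot(*d)*.065)
        print(t,((q-d/np.hypot(*d)*.065)/.4).round(3),-t/45)
E
```

```text
time: 6.65
position: [0.524, 0.0915, 0.059]
tool_rot: [[0.256, 0.967, 0.001], [0.967, -0.256, -0.0], [0.0, 0.001, -1.0]]
force: [1.5, -1.2, 0.8]
gripper_width: 0.0165
grip_force: 30.0
[0.52402513 0.09145334 0.05898625] [-0.1582383  -0.28655019  0.00887951]
r 0.06440069875397318 -176.79549469668578
0 [0. 0.] 0.0
6 [-0.     0.017] -0.13333333333333333
12 [0.002 0.034] -0.26666666666666666
18 [0.005 0.051] -0.4
24 [0.01  0.067] -0.5333333333333333
30 [0.017 0.082] -0.6666666666666666
36 [0.026 0.097] -0.8
42 [0.036 0.111] -0.9333333333333333
48 [0.047 0.124] -1.0666666666666667
54 [0.06  0.135] -1.2
60 [0.073 0.145] -1.3333333333333333
66 [0.088 0.154] -1.4666666666666666
72 [0.103 0.161] -1.6
78 [0.12  0.166] -1.7333333333333334
84 [0.136 0.169] -1.8666666666666667
90 [0.153 0.171] -2.0
r 0.06377920241735657 -176.72225262296138
0 [0. 0.] 0.0
6 [-0.     0.017] -0.13333333333333333
12 [0.002 0.034] -0.26666666666666666
18 [0.005 0.051] -0.4
24 [0.01  0.067] -0.5333333333333333
30 [0.017 0.082] -0.6666666666666666
36 [0.026 0.097] -0.8
42 [0.035 0.111] -0.9333333333333333
48 [0.047 0.124] -1.0666666666666667
54 [0.059 0.135] -1.2
60 [0.073 0.145] -1.3333333333333333
66 [0.088 0.154] -1.4666666666666666
72 [0.103 0.161] -1.6
78 [0.119 0.166] -1.7333333333333334
84 [0.136 0.17 ] -1.8666666666666667
90 [0.153 0.172] -2.0
```

```bash
python3 -m pendant '[[0,[0,0.017,0],-0.13],[0,[0.002,0.034,0],-0.27],[0,[0.005,0.051,0],-0.4],[0,[0.01,0.067,0],-0.53],[0,[0.017,0.082,0],-0.67],[0,[0.026,0.097,0],-0.8],[0,[0.036,0.111,0],-0.93],[0,[0.036,0.111,0],-0.93]]'
```

```text
time: 7.65
position: [0.5389, 0.1358, 0.059]
tool_rot: [[0.835, 0.551, 0.002], [0.551, -0.835, -0.0], [0.001, 0.001, -1.0]]
force: [4.3, -1.9, -0.1]
gripper_width: 0.0171
grip_force: 30.0
```

```bash
python3 -m pendant '[[0,[0.011,0.013,0],-0.13],[0,[0.024,0.024,0],-0.27],[0,[0.037,0.034,0],-0.4],[0,[0.052,0.043,0],-0.53],[0,[0.067,0.05,0],-0.67],[0,[0.084,0.055,0],-0.8],[0,[0.1,0.058,0],-0.93],[0,[0.1,0.058,0],-0.93]]'
```

```text
time: 8.65
position: [0.5749, 0.1578, 0.0588]
tool_rot: [[0.989, -0.147, -0.007], [-0.147, -0.989, -0.002], [-0.007, 0.003, -1.0]]
force: [-7.1, -3.2, 9.4]
gripper_width: 0.017
grip_force: 30.0
```

```bash
python3 -m pendant '[[0,[0,0,0],0],[0,[0,0,0],0],[0,[0,0,0],0]]'; python3 -m pendant '[[0,[0.008,0,0],-0.05],[0,[0.016,0,0],-0.1],[0,[0.016,0,0],-0.1],[0,[0.016,0,0],-0.1]]'
```

```text
time: 9.02
position: [0.5749, 0.1578, 0.0588]
tool_rot: [[0.989, -0.146, -0.006], [-0.146, -0.989, -0.002], [-0.006, 0.003, -1.0]]
force: [-6.3, -3.9, 9.1]
gripper_width: 0.0173
grip_force: 30.0
time: 9.52
position: [0.5758, 0.1577, 0.0585]
tool_rot: [[0.975, -0.223, -0.018], [-0.223, -0.975, -0.003], [-0.017, 0.007, -1.0]]
force: [-20.9, -5.0, 21.7]
gripper_width: 0.0172
grip_force: 30.0
```

```bash
python3 -m pendant '[[0,[-0.012,0,0],0.08],[0.5,[-0.012,0,0],0.08],[0.5,[-0.012,0,0],0.08],[0.5,[-0.012,0,0],0.08],[0.5,[-0.012,0,0.1],0.08],[0.5,[-0.012,0,0.25],0.3],[0.5,[-0.012,0,0.4],0.5],[0.5,[-0.012,0,0.4],0.75],[0.5,[-0.012,0,0.4],1],[0.5,[-0.012,0,0.4],1],[0.5,[-0.3,0.2,0.4],1],[0.5,[-0.3,0.2,0.4],1],[0.5,[-0.3,0.2,0.4],1]]'
python3 - <<'E'
from h import *
for n in("scene","top"): cv2.imwrite(f"pics/{n}2.png",robot.get_image(n))
a=cv2.imread("pics/scene2.png")[190:390,220:420];b=cv2.imread("pics/top2.png")[120:320,260:460]
cv2.imwrite("pics/c2.png",cv2.resize(np.hstack([a,b]),(800,400),interpolation=2))
for n in("scene","top"):
  print(n,[ (q,[(p.round(1).tolist(),c) for p,c in tip(n,q)[:2]]) for q in("lever_post","lever_pivot","knob_grip","pointer","red_marker")])
E
```

```text
time: 11.15
position: [0.4615, 0.2403, 0.218]
tool_rot: [[0.848, 0.53, -0.002], [0.53, -0.848, -0.0], [-0.002, -0.001, -1.0]]
force: [0.7, 0.2, 0.4]
gripper_width: 0.0441
grip_force: 0.0
scene [('lever_post', [([350.7, 196.1], 0.64), ([260.6, 392.5], 0.21)]), ('lever_pivot', [([337.7, 231.0], 0.81)]), ('knob_grip', [([295.4, 281.2], 0.79)]), ('pointer', [([338.7, 307.5], 0.59)]), ('red_marker', [([336.4, 320.4], 0.62)])]
top [('lever_post', [([264.0, 226.7], 0.9)]), ('lever_pivot', [([305.3, 218.5], 0.89)]), ('knob_grip', [([376.6, 229.2], 0.89), ([266.3, 226.6], 0.38)]), ('pointer', [([370.6, 193.0], 0.69)]), ('red_marker', [([264.6, 228.1], 0.74), ([387.5, 191.8], 0.58)])]
```

View pics/c2.png

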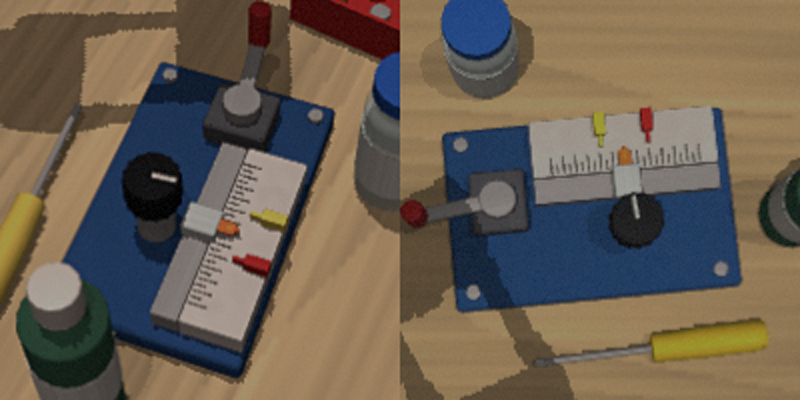

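```bash
python3 - <<'E'
from h import *
h=atz("top",(308.5,219.5),.056); p=atz("top",(266.5,226.5),.086); print(h,p,p-h,np.hypot(*(p-h)),np.degrees(np.arctan2(*(p-h)[::-1])))
b=robot.get_image("top"); 
for n,z in(("top",0),("scene",0)):
    im=robot.get_image(n); hsv=cv2.cvtColor(im,cv2.COLOR_BGR2HSV)
    m=cv2.inRange(hsv,(0,150,60),(6,255,255))|cv2.inRange(hsv,(174,150,60),(180,255,255))
    k,l,s,c=cv2.connectedComponentsWithStats(m)
    print(n,[(c[i].round(1).tolist(),s[i].tolist()) for i in range(1,k) if 8<s[i,4]<600])
# scale block edges (top view): bottom corners of base white top: fit yaw by lower edge of blue
m=cv2.inRange(cv2.cvtColor(b,cv2.COLOR_BGR2HSV),(100,120,30),(125,255,255))
for ed in("low","up"):
    xs=np.arange(300,425) ; ys=[np.flatnonzero(m[240:300,x]).max()+240 if ed=="low" else 0 for x in xs]
    if ed=="low":
        f=np.polyfit(xs,ys,1); P=[atz("top",(x,np.polyval(f,x)),.01) for x in(300,424)]; d=P[0]-P[1]; print("yaw",np.degrees(np.arctan2(-d[0],d[1])),P)
E
```

```text
[0.58718331 0.09330641] [0.57212971 0.15555613] [-0.0150536   0.06224972] 0.06404404067248602 103.59461668109853
top [([382.8, 179.9], [380, 174, 6, 16, 72]), ([265.5, 225.0], [260, 220, 13, 11, 101])]
scene [([416.5, 155.2], [415, 152, 4, 7, 13]), ([436.7, 160.4], [432, 155, 11, 12, 49]), ([370.5, 190.8], [368, 187, 6, 10, 21]), ([379.7, 196.2], [373, 188, 16, 15, 73]), ([349.4, 197.9], [344, 191, 12, 22, 106]), ([399.9, 206.7], [384, 199, 35, 17, 165]), ([412.8, 214.8], [408, 212, 10, 7, 26]), ([346.7, 321.0], [337, 317, 18, 10, 95])]
yaw 5.595769156515282 [array([0.50371037, 0.10849279]), array([ 0.52372287, -0.09576572])]
```

Top crop: the lever arm now points along the +y end at 102–104°, against about 102.5° expected at the stop, so it is fully open. Pointer and knob look unmoved. Going to the knob.

```bash
python3 -m pendant '[[0.7,[0.258,-0.628,0],0.24],[0.7,[0.258,-0.628,0],0.48],[0.7,[0.258,-0.628,0],0.72],[0.7,[0.258,-0.628,0],1],[0.7,[0.258,-0.628,0],1],[0.7,[0.258,-0.628,0],1],[0.7,[0.258,-0.628,0],1],[0.7,[0.258,-0.628,0],1]]'; python3 -m pendant '[[0.7,[0,0,0],0.24],[0.7,[0,0,0],0.48],[0.7,[0,0,0],0.72],[0.7,[0,0,0],1],[0.7,[0,0,0],1],[0.7,[0,0,-0.1],1],[0.7,[0,0,-0.1],1],[0.7,[0,0,-0.1],1],[0.7,[0,0,-0.1],1]]'
python3 -c "
from workcell import robot;print(robot.observe()['qpos'])"
```

```text
time: 12.9
position: [0.567, -0.0109, 0.2186]
tool_rot: [[0.224, 0.974, -0.0], [0.974, -0.224, 0.0], [0.0, -0.0, -1.0]]
force: [-0.4, 0.4, 0.3]
gripper_width: 0.0616
grip_force: 0.0
time: 14.02
position: [0.5685, -0.012, 0.1804]
tool_rot: [[-0.529, 0.848, 0.003], [0.848, 0.529, -0.0], [-0.001, 0.002, -1.0]]
force: [-0.2, 0.3, 0.4]
gripper_width: 0.0621
grip_force: 0.0
[-3.72429652e+00  6.10815422e+00  1.08851697e+02  1.80941942e-03
  6.48908597e+01 -3.56812449e+01]
```

```bash
python3 -m pendant '[[0.7,[-0.001,0,-0.1],0],[0.7,[-0.001,0,-0.2],0],[0.7,[-0.001,0,-0.27],0],[0.7,[-0.001,0,-0.3],0],[0.7,[-0.001,0,-0.3],0],[0.7,[-0.001,0,-0.3],0],[0.4,[-0.001,0,-0.3],0],[0,[-0.001,0,-0.3],0],[0,[-0.001,0,-0.3],0],[0,[-0.001,0,-0.3],0],[0,[-0.001,0,-0.3],0]]'
python3 -c "
from workcell import robot;s=robot.observe();print(s['qpos'],s['ft_torque'])"
```

```text
time: 15.4
position: [0.5687, -0.0116, 0.0596]
tool_rot: [[-0.53, 0.848, 0.003], [0.848, 0.53, 0.001], [-0.001, 0.003, -1.0]]
force: [3.7, 4.5, 0.8]
gripper_width: 0.0394
grip_force: 30.0
[-3.70499900e+00  1.37253875e+01  1.14219321e+02  6.19167898e-02
  5.18697672e+01 -3.57175403e+01] [ 0.47362097 -0.4685325  -0.01148535]
```

```bash
python3 -m pendant '[[0,[0,0,0],-0.15],[0,[0,0,0],-0.3],[0,[0,0,0],-0.45],[0,[0,0,0],-0.6],[0,[0,0,0],-0.75],[0,[0,0,0],-0.9],[0,[0,0,0],-1],[0,[0,0,0],-1],[0,[0,0,0],-1]]'; python3 -m pendant '[[0,[0,0,0],-0.15],[0,[0,0,0],-0.3],[0,[0,0,0],-0.45],[0,[0,0,0],-0.6],[0,[0,0,0],-0.75],[0,[0,0,0],-0.9],[0,[0,0,0],-1],[0,[0,0,0],-1],[0,[0,0,0],-1]]'
python3 - <<'E'
from h import *
for n in("scene","top"): cv2.imwrite(f"pics/{n}3.png",robot.get_image(n))
a=cv2.imread("pics/scene3.png")[230:390,250:410];b=cv2.imread("pics/top3.png")[120:280,320:480]
cv2.imwrite("pics/c3.png",cv2.resize(np.hstack([a,b]),(800,400),interpolation=2))
for n in("scene","top"):
  print(n,[ (q,[(p.round(1).tolist(),c) for p,c in tip(n,q)[:2]]) for q in("pointer","red_marker","yellow_marker")])
E
```

```text
time: 16.52
position: [0.5701, -0.0114, 0.0597]
tool_rot: [[0.226, 0.974, 0.006], [0.974, -0.226, 0.001], [0.002, 0.006, -1.0]]
force: [7.9, 4.6, -2.4]
gripper_width: 0.0393
grip_force: 30.0
time: 17.65
position: [0.5712, -0.0122, 0.0597]
tool_rot: [[0.848, 0.529, 0.009], [0.529, -0.848, -0.0], [0.007, 0.005, -1.0]]
force: [11.4, 0.1, -6.5]
gripper_width: 0.039
grip_force: 30.0
scene [('pointer', [([336.3, 314.0], 0.63)]), ('red_marker', [([404.0, 185.8], 0.72), ([338.4, 320.8], 0.42)]), ('yellow_marker', [([343.3, 298.3], 0.63)])]
top [('pointer', []), ('red_marker', []), ('yellow_marker', [([455.0, 229.1], 0.28)])]
```

View pics/c3.png

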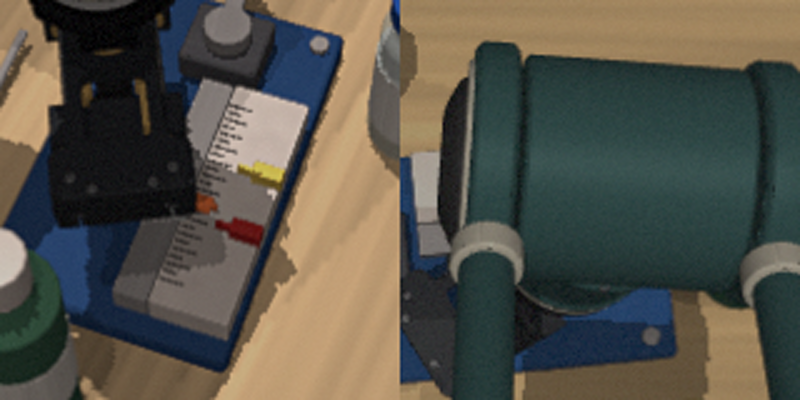

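```bash
cat > m.py <<'E'
from h import *
Y=np.radians(5.6); e=np.array([-np.sin(Y),np.cos(Y)]); ex=np.array([np.cos(Y),np.sin(Y)]); O=np.array([.5875,.094])-.085*e
def axisline(n,lo1,hi1,lo2,hi2,z,win):
    "local y of the thin part of a coloured blob, per 2 mm of local x"
    hsv=cv2.cvtColor(robot.get_image(n),cv2.COLOR_BGR2HSV)
    m=cv2.inRange(hsv,lo1,hi1)|cv2.inRange(hsv,lo2,hi2)
    P=[]
    for r,c in np.argwhere(m):
        q=proj(n,np.r_[O+.040*ex-.025*e,.044])[0]
        if abs(c-q[0])<win and abs(r-q[1])<win:
            d=atz(n,(c,r),z)-O; P.append([d@ex*1e3,d@e*1e3])
    return np.array(P)
if __name__=="__main__":
  for n in("scene","top"):
    for nm,a in(("orange",((7,140,90),(18,255,255))*2),("red",((0,150,60),(5,255,255),(174,150,60),(180,255,255))),("yellow",((22,140,90),(34,255,255))*2)):
        P=axisline(n,*a,.044,30)
        if len(P)==0: print(n,nm,"none");continue
        print(n,nm,len(P),"mean",P.mean(0).round(1),"xrange",P[:,0].min().round(1),P[:,0].max().round(1))
        for lo in range(24,68,4):
            s=P[(P[:,0]>=lo)&(P[:,0]<lo+4)]
            if len(s): print("   ",lo,len(s),s[:,1].mean().round(1),end="")
        print()
  print(robot.observe()["time"])
E
python3 m.py
```

```text
scene orange 42 mean [ 28.2 -28.8] xrange 22.6 34.6
    24 16 -29.1    28 17 -29.1    32 5 -28.8Traceback (most recent call last):
  File "m.py", line 16, in <module>
    P=axisline(n,*a,.044,30)
  File "m.py", line 9, in axisline
    q=proj(n,np.r_[O+.040*ex-.025*e,.044])[0]
      ~~~~^^^^^^^^^^^^^^^^^^^^^^^^^^^^^^^^
  File "h.py", line 7, in proj
    c,E=cam(n); P=np.atleast_2d(P); q=P@E[:3,:3].T+E[:3,3]
        ~~~^^^
  File "h.py", line 5, in cam
    c=robot.camera_info(n); return c,np.array(c["extrinsics"])
ValueError: time passes only in moves, steps and waits
```

```bash
sed -i 's/^def cam(n):/from functools import lru_cache\n@lru_cache\ndef cam(n):/' h.py; python3 m.py
```

```text
scene orange 44 mean [ 28.2 -28.8] xrange 22.6 34.6
    24 17 -28.8    28 18 -29.2    32 5 -28.8
scene red 123 mean [ 53.2 -38.1] xrange 37.8 64.4
    36 6 -38.4    40 8 -38.7    44 15 -37.5    48 23 -38.1    52 23 -38.1    56 23 -37.8    60 23 -38.3    64 2 -41.1
scene yellow 89 mean [54.3  1.1] xrange 39.0 64.5
    36 2 0.5    40 4 0.2    44 11 1.6    48 15 1.3    52 19 1.1    56 18 1.0    60 18 0.8    64 2 2.2
top orange none
top red none
top yellow none
18.45
```

```bash
sed -i 's/def axisline(n,lo1,hi1,lo2,hi2,z,win):/SUF=None\ndef axisline(n,lo1,hi1,lo2,hi2,z,win):/; s/cv2.cvtColor(robot.get_image(n)/cv2.cvtColor(robot.get_image(n) if SUF is None else cv2.imread(f"pics\/{n}{SUF}.png")/' m.py; sed -i 's/^if __name__=="__main__":/if __name__=="__main__":\n  import sys; SUF=sys.argv[1] if len(sys.argv)>1 else None/' m.py; python3 m.py 0; python3 m.py 2
```

```text
scene orange 59 mean [ 26. -16.] xrange 19.4 34.4
    24 17 -16.2    28 16 -16.2    32 4 -15.6
scene red 91 mean [ 53.1 -36.8] xrange 38.6 63.9
    36 4 -37.8    40 6 -38.1    44 13 -36.8    48 17 -36.5    52 15 -36.4    56 18 -36.4    60 18 -37.0
scene yellow 77 mean [52.9  2. ] xrange 37.6 63.7
    36 4 0.2    40 4 0.2    44 11 1.8    48 15 2.2    52 15 2.4    56 14 2.4    60 14 2.3
top orange 44 mean [ 27.  -19.9] xrange 21.1 34.7
    24 13 -20.5    28 15 -19.2    32 4 -19.8
top red 69 mean [ 53.9 -40.2] xrange 37.6 64.2
    36 3 -40.0    40 3 -39.8    44 9 -39.8    48 10 -40.1    52 15 -40.6    56 13 -39.9    60 14 -40.8    64 2 -39.2
top yellow 64 mean [54.4 -1.8] xrange 38.0 64.5
    36 2 -1.7    40 3 -1.6    44 7 -2.1    48 11 -1.1    52 12 -2.1    56 13 -1.7    60 12 -2.4    64 4 -1.9
18.45
scene orange 58 mean [ 25.8 -16. ] xrange 19.4 34.4
    24 17 -16.2    28 16 -16.2    32 3 -15.9
scene red 94 mean [ 53.2 -37. ] xrange 38.6 63.9
    36 4 -37.8    40 6 -38.1    44 13 -36.8    48 17 -36.5    52 17 -37.1    56 18 -36.4    60 19 -37.3
scene yellow 78 mean [53.   2.1] xrange 37.6 63.7
    36 4 0.2    40 4 0.2    44 11 1.8    48 15 2.2    52 16 2.7    56 14 2.4    60 14 2.3
top orange 46 mean [ 28.6 -20.8] xrange 21.1 64.3
    24 13 -20.5    28 15 -19.2    32 4 -19.8    60 1 -44.8    64 1 -36.8
top red 68 mean [ 54.3 -40.2] xrange 39.2 64.2
    36 2 -39.8    40 3 -39.8    44 8 -40.0    48 10 -40.1    52 16 -40.3    56 13 -39.9    60 14 -40.8    64 2 -39.2
top yellow 65 mean [54.6 -1.7] xrange 38.0 64.5
    36 2 -1.7    40 2 -2.1    44 7 -2.1    48 12 -0.9    52 12 -2.1    56 13 -1.7    60 13 -2.0    64 4 -1.9
18.45
```

```bash
python3 -m pendant '[[0,[0.004,0,0],-0.15],[0,[0.008,0,0],-0.3],[0,[0.008,0,0],-0.45],[0,[0.008,0,0],-0.6],[0,[0.008,0,0],-0.75],[0,[0.008,0,0],-0.9],[0,[0.008,0,0],-1],[0,[0.008,0,0],-1],[0,[0.008,0,0],-1]]'; python3 -c "
from h import *
cv2.imwrite('pics/scene4.png',robot.get_image('scene'))"; python3 m.py 4 | head -4
```

```text
time: 19.58
position: [0.5716, -0.0136, 0.0596]
tool_rot: [[0.975, -0.224, 0.003], [-0.224, -0.975, -0.002], [0.003, 0.002, -1.0]]
force: [2.2, -4.0, 2.6]
gripper_width: 0.0392
grip_force: 30.0
scene orange 61 mean [ 26.1 -35.4] xrange 19.3 34.1
    24 18 -35.3    28 17 -35.4    32 5 -35.7
scene red 123 mean [ 53.4 -38.1] xrange 37.8 64.6
    36 5 -38.0    40 8 -38.7    44 15 -37.5    48 23 -38.1    52 23 -38.1    56 23 -37.8    60 23 -38.3    64 3 -42.2[ WARN:0@2.248] global loadsave.cpp:275 findDecoder imread_('pics/top4.png'): can't open/read file: check file path/integrity
Traceback (most recent call last):
  File "m.py", line 18, in <module>
    P=axisline(n,*a,.044,30)
  File "m.py", line 6, in axisline
    hsv=cv2.cvtColor(robot.get_image(n) if SUF is None else cv2.imread(f"pics/{n}{SUF}.png"),cv2.COLOR_BGR2HSV)
cv2.error: OpenCV(4.12.0) /io/opencv/modules/imgproc/src/color.cpp:199: error: (-215:Assertion failed) !_src.empty() in function 'cvtColor'
```

```bash
python3 -m pendant '[[0.7,[0,0,0],0],[0.7,[0,0,0],0],[0.7,[0,0,0],0],[0.7,[0,0,0.1],0],[0.7,[0,0,0.25],0],[0.7,[0,0,0.35],0],[0.7,[-0.28,0.63,0.35],0],[0.7,[-0.28,0.63,0.35],0],[0.7,[-0.28,0.63,0.35],0],[0.7,[-0.28,0.63,0.35],0],[0.7,[-0.28,0.63,0.35],0],[0.7,[-0.28,0.63,0.35],0],[0.7,[-0.28,0.63,0.35],0]]'; python3 -c "
from h import *
for n in('scene','top'):cv2.imwrite(f'pics/{n}5.png',robot.get_image(n))
a=cv2.imread('pics/scene5.png')[280:340,300:380];b=cv2.imread('pics/top5.png')[160:220,340:420]
cv2.imwrite('pics/c5.png',cv2.resize(np.hstack([a,b]),(800,300),interpolation=2))"; python3 m.py 5
```

```text
time: 21.25
position: [0.4583, 0.2394, 0.1985]
tool_rot: [[0.974, -0.225, -0.0], [-0.225, -0.974, -0.001], [-0.0, 0.001, -1.0]]
force: [-0.2, 0.6, 0.1]
gripper_width: 0.0619
grip_force: 0.0
scene orange 60 mean [ 26.  -35.3] xrange 19.3 34.1
    24 18 -35.3    28 17 -35.4    32 4 -35.3
scene red 95 mean [ 52.8 -36.8] xrange 37.8 63.9
    36 5 -38.0    40 7 -38.5    44 13 -36.8    48 17 -36.5    52 17 -36.4    56 18 -36.4    60 18 -37.0
scene yellow 73 mean [53.3  2.1] xrange 38.2 63.7
    36 3 0.0    40 4 0.2    44 10 2.1    48 13 2.1    52 15 2.4    56 14 2.4    60 14 2.3
top orange 45 mean [ 26.8 -38.9] xrange 21.1 34.5
    24 16 -39.2    28 15 -38.3    32 3 -38.9
top red 69 mean [ 53.9 -40.2] xrange 37.6 64.2
    36 3 -40.0    40 3 -39.8    44 9 -39.8    48 10 -40.1    52 15 -40.6    56 13 -39.9    60 14 -40.8    64 2 -39.2
top yellow 66 mean [54.4 -1.7] xrange 38.0 64.5
    36 2 -1.7    40 3 -1.6    44 7 -2.1    48 12 -0.9    52 12 -2.1    56 13 -1.7    60 13 -2.0    64 4 -1.9
21.35
```

View pics/c5.png

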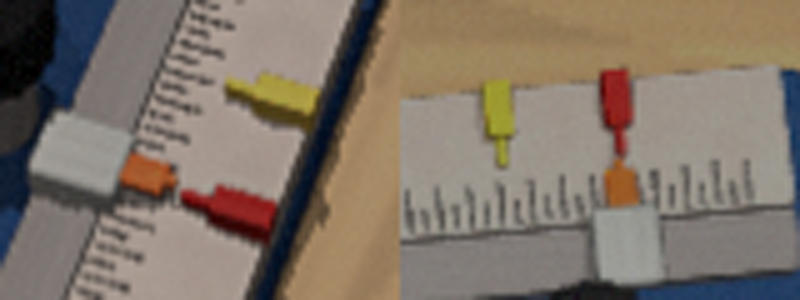

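```bash
cat > sp.py <<'E'
from m import *
def sub(n,k=4):
    im=np.mean([robot.get_image(n).astype(float) for _ in range(k)],0); b,g,r=im[...,0],im[...,1],im[...,2]
    # rectified local patch, 0.25 mm: sample along local x,y at heights
    xs=np.arange(20,66,.5); ys=np.arange(-60,20,.25)
    out={}
    for nm,z,x0,x1,yr,w in(("ptr",.0455,24,34,(-55,-5),lambda p:np.clip((p[...,2]-p[...,0])-40,0,None)),
        ("redarrow",.0425,39,46,(-52,-28),lambda p:np.clip(p[...,2]-p[...,1]-25,0,None)),("yelarrow",.0425,39,46,(-12,12),lambda p:np.clip(p[...,1]-p[...,0]-30,0,None))):
        X,Y2=np.meshgrid(np.arange(x0,x1,.5),np.arange(*yr,.25),indexing="ij")
        W=O[None,None]+X[...,None]/1e3*ex+Y2[...,None]/1e3*e
        q=proj(n,np.c_[W.reshape(-1,2),np.full(X.size,z)]).astype(np.float32).reshape(*X.shape,2)
        p=cv2.remap(im.astype(np.float32),q[...,0],q[...,1],cv2.INTER_LINEAR); ww=w(p)
        c=(ww*Y2).sum(1)/(ww.sum(1)+1e-9); out[nm]=c; print(n,nm,c[::2].round(2),"mean",c[ww.sum(1)>50].mean().round(2))
for n in("scene","top"): sub(n)
E
python3 sp.py
```

```text
scene ptr [-35.7  -35.87 -35.93 -35.82 -35.73 -35.84 -35.88 -35.9  -35.71 -35.43] mean -35.78
scene redarrow [-37.06 -37.14 -37.34 -37.36 -37.28 -37.16 -36.65] mean -37.09
scene yelarrow [1.42 1.35 1.55 1.5  1.23 1.2  1.71] mean 1.48
top ptr [-38.73 -38.56 -38.47 -38.43 -38.41 -38.42 -38.4  -38.21 -37.99 -38.61] mean -38.42
top redarrow [-40.35 -40.38 -40.46 -40.43 -40.43 -40.4  -40.37] mean -40.4
top yelarrow [-2.07 -2.04 -2.   -1.98 -1.93 -1.95 -1.96] mean -1.99
```

```bash
python3 -m pendant '[[0.7,[0.278,-0.63,0],0],[0.7,[0.278,-0.63,0],0],[0.7,[0.278,-0.63,0],0],[0.7,[0.278,-0.63,0],0],[0.7,[0.278,-0.63,0],0],[0.7,[0.278,-0.63,0],0],[0.7,[0.278,-0.63,0],0],[0.7,[0.278,-0.63,-0.1],0],[0.7,[0.278,-0.63,-0.25],0],[0.7,[0.278,-0.63,-0.35],0],[0.7,[0.278,-0.63,-0.35],0],[0.7,[0.278,-0.63,-0.35],0],[0.3,[0.278,-0.63,-0.35],0],[0,[0.278,-0.63,-0.35],0],[0,[0.278,-0.63,-0.35],0],[0,[0.278,-0.63,-0.35],0],[0,[0.278,-0.63,-0.35],0]]'; python3 -m pendant '[[0,[0,0,0],-0.1],[0,[0,0,0],-0.2],[0,[0,0,0],-0.28],[0,[0,0,0],-0.28],[0,[0,0,0],-0.28],[0,[0,0,0],-0.28]]'; python3 -m pendant '[[0.7,[0,0,0],0],[0.7,[0,0,0],0],[0.7,[0,0,0],0],[0.7,[0,0,0.1],0],[0.7,[0,0,0.25],0],[0.7,[0,0,0.35],0],[0.7,[-0.28,0.63,0.35],0],[0.7,[-0.28,0.63,0.35],0],[0.7,[-0.28,0.63,0.35],0],[0.7,[-0.28,0.63,0.35],0],[0.7,[-0.28,0.63,0.35],0],[0.7,[-0.28,0.63,0.35],0],[0.7,[-0.28,0.63,0.35],0],[0.7,[-0.28,0.63,0.35],0]]'; python3 sp.py;python3 -c "
from h import *
for n in('scene','top'):cv2.imwrite(f'pics/{n}6.png',robot.get_image(n))
a=cv2.imread('pics/scene6.png')[280:340,300:380];b=cv2.imread('pics/top6.png')[160:220,340:420]
cv2.imwrite('pics/c6.png',cv2.resize(np.hstack([a,b]),(800,300),interpolation=2))"
```

```text
time: 23.88
position: [0.5706, -0.0133, 0.0605]
tool_rot: [[0.974, -0.225, 0.002], [-0.225, -0.974, -0.002], [0.003, 0.001, -1.0]]
force: [-1.8, -5.0, 6.5]
gripper_width: 0.0395
grip_force: 30.0
time: 24.62
position: [0.5705, -0.0135, 0.0606]
tool_rot: [[0.902, -0.432, 0.002], [-0.432, -0.902, -0.002], [0.003, 0.001, -1.0]]
force: [-2.1, -5.6, 7.6]
gripper_width: 0.0391
grip_force: 30.0
time: 26.38
position: [0.4579, 0.2389, 0.1986]
tool_rot: [[0.901, -0.434, -0.0], [-0.434, -0.901, -0.0], [0.0, 0.0, -1.0]]
force: [0.4, 0.3, 0.6]
gripper_width: 0.0617
grip_force: 0.0
scene ptr [-37.38 -37.51 -37.59 -37.53 -37.38 -37.41 -37.55 -37.77 -37.54 -37.33] mean -37.5
scene redarrow [-37.07 -37.16 -37.34 -37.36 -37.29 -37.17 -36.66] mean -37.09
scene yelarrow [1.41 1.34 1.55 1.51 1.24 1.2  1.72] mean 1.48
top ptr [-40.4  -40.42 -40.36 -40.26 -40.22 -40.17 -40.2  -40.04 -40.35 -40.59] mean -40.31
top redarrow [-40.37 -40.38 -40.46 -40.43 -40.43 -40.4  -40.37] mean -40.4
top yelarrow [-2.06 -2.02 -1.99 -1.98 -1.94 -1.96 -1.95] mean -1.99
```

View pics/c6.png

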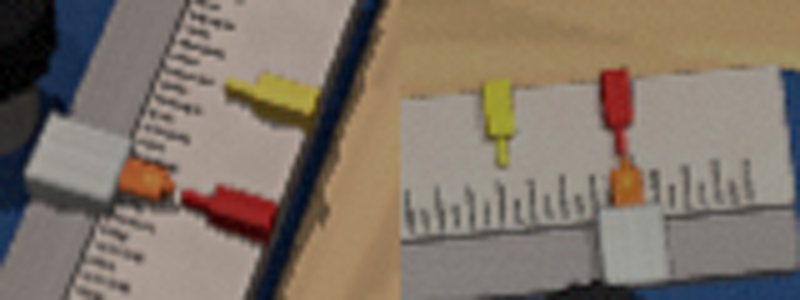

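Pointer is now lined up with red, within about 0.3 mm in both views (top: −40.3 against −40.4 mm). Regrasping the lever post to shut it.

```bash
python3 -m pendant '[[0.5,[0.29,-0.205,0],0.2],[0.5,[0.29,-0.205,0],0.4],[0.5,[0.29,-0.205,0],0.4],[0.5,[0.29,-0.205,0],0.4],[0.5,[0.29,-0.205,0],0.4],[0.5,[0.29,-0.205,-0.1],0.4],[0.5,[0.29,-0.205,-0.25],0.4],[0.5,[0.29,-0.205,-0.35],0.4],[0.5,[0.29,-0.205,-0.35],0.4],[0.5,[0.29,-0.205,-0.35],0.4],[0.2,[0.29,-0.205,-0.35],0.4],[0,[0.29,-0.205,-0.35],0.4],[0,[0.29,-0.205,-0.35],0.4],[0,[0.29,-0.205,-0.35],0.4],[0,[0.29,-0.205,-0.35],0.4]]'
```

```text
time: 28.75
position: [0.5743, 0.1577, 0.0599]
tool_rot: [[0.991, -0.133, 0.002], [-0.133, -0.991, 0.0], [0.002, -0.0, -1.0]]
force: [-0.4, -0.6, 5.8]
gripper_width: 0.0175
grip_force: 30.0
```

```bash
python3 -m pendant '[[0,[-0.016,-0.005,0],0.13],[0,[-0.032,-0.011,0],0.27],[0,[-0.047,-0.019,0],0.4],[0,[-0.061,-0.028,0],0.53],[0,[-0.075,-0.039,0],0.67],[0,[-0.086,-0.051,0],0.8],[0,[-0.097,-0.064,0],0.93],[0,[-0.097,-0.064,0],0.93]]';python3 -m pendant '[[0,[-0.009,-0.014,0],0.13],[0,[-0.017,-0.03,0],0.27],[0,[-0.023,-0.046,0],0.4],[0,[-0.027,-0.062,0],0.53],[0,[-0.03,-0.079,0],0.67],[0,[-0.03,-0.096,0],0.8],[0,[-0.03,-0.11,0],0.91],[0,[-0.03,-0.11,0],0.91],[0,[-0.03,-0.11,0],0.91]]'
```

```text
time: 29.75
position: [0.536, 0.1318, 0.0599]
tool_rot: [[0.827, 0.562, 0.003], [0.562, -0.827, -0.0], [0.002, 0.002, -1.0]]
force: [0.4, -2.8, 5.9]
gripper_width: 0.0173
grip_force: 30.0
time: 30.88
position: [0.5244, 0.0881, 0.0599]
tool_rot: [[0.257, 0.966, 0.003], [0.966, -0.257, -0.0], [0.001, 0.003, -1.0]]
force: [1.8, -2.2, 5.2]
gripper_width: 0.0172
grip_force: 30.0
```

```bash
python3 -m pendant '[[0,[0.001,-0.008,0],0.05],[0,[0.002,-0.016,0],0.08],[0,[0.002,-0.016,0],0.08],[0,[0.002,-0.016,0],0.08]]'
```

```text
time: 31.38
position: [0.5245, 0.0866, 0.0599]
tool_rot: [[0.199, 0.98, 0.002], [0.98, -0.199, 0.008], [0.008, 0.0, -1.0]]
force: [-1.3, 16.5, 4.7]
gripper_width: 0.017
grip_force: 30.0
```

```bash
python3 -m pendant '[[0,[0,0.006,0],0],[0.5,[0,0.006,0],0],[0.5,[0,0.006,0],0],[0.5,[0,0.006,0],0],[0.5,[0,0.006,0.1],0],[0.5,[0,0.006,0.25],0],[0.5,[0,0.006,0.38],0],[0.5,[-0.15,0.6,0.38],0],[0.5,[-0.15,0.6,0.38],0],[0.5,[-0.15,0.6,0.38],0],[0.5,[-0.15,0.6,0.38],0],[0.5,[-0.15,0.6,0.38],0],[0.5,[-0.15,0.6,0.38],0],[0.5,[-0.15,0.6,0.38],0]]'; python3 sp.py;python3 -c "
from h import *
for n in('scene','top'):cv2.imwrite(f'pics/{n}7.png',robot.get_image(n))
a=cv2.imread('pics/scene7.png')[190:390,220:420];b=cv2.imread('pics/top7.png')[120:320,260:460]
cv2.imwrite('pics/c7.png',cv2.resize(np.hstack([a,b]),(800,400),interpolation=2))
a=cv2.imread('pics/top0.png')
for p in('0','7'):
    hsv=cv2.cvtColor(cv2.imread(f'pics/top{p}.png')[240:275,290:330],cv2.COLOR_BGR2HSV)
    m=cv2.inRange(hsv,(0,150,60),(6,255,255))|cv2.inRange(hsv,(174,150,60),(180,255,255)); print(p,np.argwhere(m).mean(0)[::-1]+[290,240])
"
```

```text
time: 33.12
position: [0.4638, 0.3204, 0.2104]
tool_rot: [[0.197, 0.981, -0.0], [0.981, -0.197, -0.001], [-0.001, -0.0, -1.0]]
force: [-0.2, 0.2, 0.6]
gripper_width: 0.044
grip_force: 0.0
scene ptr [-37.36 -37.51 -37.6  -37.54 -37.4  -37.42 -37.54 -37.76 -37.53 -37.34] mean -37.5
scene redarrow [-37.06 -37.15 -37.34 -37.37 -37.3  -37.18 -36.69] mean -37.1
scene yelarrow [1.42 1.36 1.54 1.51 1.28 1.2  1.72] mean 1.49
top ptr [-40.42 -40.45 -40.39 -40.27 -40.24 -40.17 -40.16 -40.01 -40.38 -40.59] mean -40.32
top redarrow [-40.35 -40.37 -40.46 -40.4  -40.39 -40.38 -40.37] mean -40.38
top yelarrow [-2.06 -2.03 -2.01 -2.   -1.94 -1.96 -1.96] mean -1.99
0 [308.28 259.08]
7 [311.26732673 258.9009901 ]
```

View pics/c7.png

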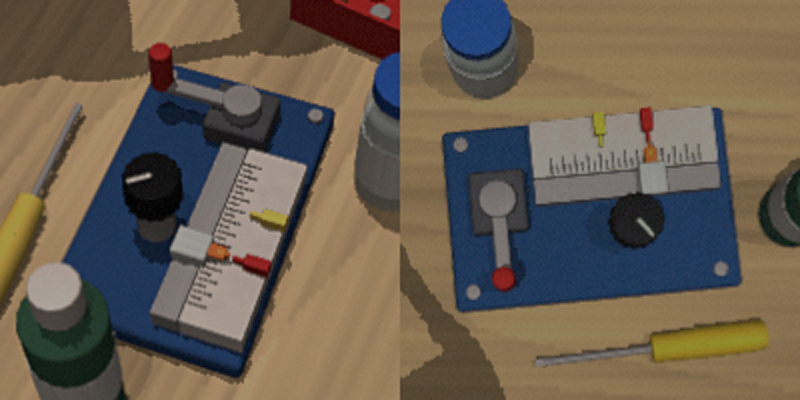

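The lever is against its shut stop, with the post at (504,279) in the top crop. The pointer is still on the red marker and the other objects are where they were.

```bash
python3 -c "
from workcell import robot;print(robot.sign_off())"
```

```text
the job is handed in; nothing more can be done
None
```

I handed the job in at about 33 s: the pointer is within about 0.4 mm of the red marker in both camera views, the lever is shut against its stop, and in the final view the loose objects looked undisturbed.

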